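# Latch the loaded jar clamp on the shaker

## Task

Two jar clamps on the shaker platform have their toggle latches open. On the clamp that holds the jar, swing the wire bail over so that it hooks behind the keeper, then press the lever down past centre to its stop, so that the sliding half is drawn up to the jar and stays latched. Leave the empty clamp's lever up, and the jar standing in its clamp.

Things in the scene. Friction and masses are not known exactly. Their poses are not given: they have to be found in the camera images.
- clamp: Clamp that holds the jar, fixed on the platform: base plate 165 x 142 x 8 mm, grey fixed and sliding halves, tops 58 mm above the origin (under the plate's middle). x runs along the latch from lever to keeper, roughly away from the robot, y left, z up. Latch in the plane y = -35 mm, lever pivot at x 0, z 76 mm; jar at x 6, y 35 mm
- clamp_lever (a joint): Its steel lever (24 mm wide, 5 thick, 66 long from the pivot), rad: 0 = upright, grows as it is pressed down towards -x of the clamp; 1.57 = level, dead centre; 1.70 = stop, fully down. Stiff hinge (0.03 N m), stays where left; starts at 0.1 to 0.4. With the bail hooked, takes 2 to 5 N near its end
- clamp_bail (a joint): Its bail: loop of 5 mm steel wire, legs 48 mm apart, hinged on the lever 26 mm from the pivot, crossbar 70 mm from that hinge. Rad, relative to the lever: 0 = along the lever (crossbar 28 mm beyond the lever's end), grows swinging to +x of the clamp. Light hinge: leans back on the lever (starts 0 to 0.1); pushed 20 degrees past vertical to +x it falls onto the keeper's ledge
- clamp_jaw (a joint): Travel of its sliding half, which carries the keeper, towards the fixed half, m: 0 = open, held by a spring (2 N, rising 1.6 N per mm); a hooked and closed latch draws it in by 0.004 to 0.005
- clamp_bar (a point): Middle of the crossbar of this clamp's bail
- clamp_keeper (a point): Seat of the crossbar in the keeper: 2.5 mm above its ledge, against the +x side of its post, under its lip. Keeper: steel hook 34 mm wide on the sliding half; the lip points to +x of the clamp, overhangs the post by 3.5 mm, its top is 8.5 mm above this point; the ledge runs 27 mm on to +x. Axes as the clamp's
- clamp_lever_end (a point): End of this clamp's lever, 66 mm from its pivot
- jar: Squat amber glass jar with a white lid, 60 mm across, 85 mm high, standing loose between the halves of its clamp. Origin: centre of its underside, z up
- spare: The empty jar clamp, alike but with no jar in it; same axes and origin. To be left open
- spare_lever (a joint): Angle of the empty clamp's lever, as for the other; starts at 0.1 to 0.4
Not all that is in view belongs to the job. Leave any blue look-alike of the jar alone.

How it is judged:
By the outcome, as a careful person would: the job done as asked, in the order asked, and still so for the second after the job is handed in, with the robot touching nothing.
It also fails if it takes over 35 s, if anything falls off the work surface, if the arm or the gripper's body presses on something with over 40 N, if the wrist force passes 120 N, or if a joint passes its speed limit or range.

## Robot

A 6-joint arm with a two-finger parallel gripper is mounted at the origin on the work surface. World frame = base frame: x ahead of the robot, y to its left, z up, the work surface at z = 0. Lengths are in m, angles in rad, forces in N, time in s.
With the tool pointing down it reaches from about 0.325 to 0.775 m from the base axis. Payload 5.5 kg.
Tool frame: the origin (TCP) lies at the very end of the fingers, on their centre line; the grasp point (between the pads) lies grasp_offset behind it (grasp_offset is the distance from the TCP to the grasp point, in m); z points along the fingers, y is the direction in which the jaws open and shut (so a half turn about z gives the same grasp; the last joint's range is limited). The gripper opens to 85 mm and grips with 20 to 120 N. Pads are 22 mm wide; open, the fingers measure 114 mm over their backs; the gripper's body (76 mm by 85 mm) begins 54 mm behind the grasp point. The pads swing forward as they close: fully open they stand 13 mm farther back than shut.
Start: joints at [1.086, 0.091, 1.231, -0, 1.82, -0.057], TCP at [0.249, 0.546, 0.231] pointing down, gripper open.
Joint ranges: [-2.87, 2.87], [-0.86, 2.18], [0.17, 2.46], [-1.51, 4.65], [0.06, 2.69], [-2.65, 2.65]. Speed limits (rad/s): [2.57, 2.57, 3.01, 3.14, 3.14, 3.14].

## Interface

Orientations are given as a unit quaternion [x, y, z, w].
In Python, from station import * gives the robot as it stands. The module is installed in compiled form; this text tells all that it offers.
- The arm moves only by the tool send_rows, never from a script. Its argument "motion" is a list that holds one entry, the list of rows, each a list of 7 numbers: the shift along the tool's x, y, z as a fraction of full scale, then the turn, a rotation vector about the tool's x, y, z as a fraction of full scale, then the opening, from 0 (shut) to 1 (fully open). In form: [[[x, y, z, ax, ay, az, gripper], ...]]. A call has 1 to 8 rows; each row shifts and turns the pose as measured when the row begins, along the tool's axes as they then stand; what a row does not reach is not made up. Full scale, the value 1, is 40 mm for a shift and 4 degrees for a turn. A row lasts 1/10 s, in which the tool goes at most 50 mm and 8.59 degrees, less where a joint would pass 70% of its speed; a pose out of reach is approached as far as the arm can. A call with a number of a shift or a turn outside -1 to 1 is refused whole. A call with a gripper value outside its range is refused whole. The fingers move at their own pace and stop on an object; "force" is the grip in N (left out, the last holds). Time passes only in rows, so rows that do not move let the fingers close. It gives the time, the measured TCP pose, the force and the opening at its end, in the units of the state.
- observe(): the state, without advancing time (a new reading comes with each control period).
- grab_frame(name): name is "scene" or "side" or "wrist"; returns (picture, depth): 480x640x3 uint8, red, green, blue; 480x640 float32, m along the optical axis (not along the pixel's ray), 0 where there is no reading.
- camera_params(name): a dict with "camera_matrix" (3x3 intrinsics, pixels), "rvec" (rotation vector, rad) and "tvec" (3), from world to camera coordinates, as OpenCV has them; the wrist camera has in their place "tool_from_camera" (4x4, takes a point from camera to tool coordinates, whose origin is the TCP and whose axes are the flange's). Camera axes: x right, y down, z forward; pixel columns grow to the right and rows downward; lengths in m; the calibration is good to about 2 mm. A picture is of the moment at which its call begins: read the wrist's pose just before it. camera_params takes no time and is no camera call.
- sign_off(): hands the job in, once; it reports no verdict.
The state is a dict: "t": time; "joint_pos": joint angles; "qd": joint speeds; "effort": joint torques, N m; "ee_pos": TCP position; "tool_rot": TCP orientation; "ft_force": force on the tool from outside, world axes, zero at the start; "ft_torque": the same for the moment, N m; "width": opening from 0.0 (shut) to 1.0 (fully open).
Only numpy, scipy, OpenCV 4.12 (cv2) and the standard library are available. Lean on these libraries where they do the work, as an engineer would, in place of code of your own. Each camera call takes 0.05 s, during which the arm holds its last target. There are 200 camera calls.

## Working session

There is one attempt and no reset: what is moved stays moved. The work goes in short steps, Python scripts to look and compute and a tool call to move; the robot and the scene stay as the last step left them, time stands still between calls to the robot, and variables do not carry over. Pictures are saved under pics/ and viewed, about 8 in all and at most 12, crops included, and the job is handed in when it is done.

Besides the shell and the picture viewer there is one more tool, called after "Call:" as name([rows], argument=value, ...), one row to a line, values as JSON. send_rows: Moves the arm, as the interface text tells. Its arguments: {"type":"object","properties":{"motion":{"type":"array","items":{"type":"array","items":{"type":"array","items":{"type":"number"}}}},"force":{"type":"number"}},"required":["motion"]}

```bash
mkdir -p pics; cat > h.py <<'E'
from station import *
import numpy as np, cv2
from scipy.spatial.transform import Rotation as R
def cam(n):
    p=camera_params(n); K=np.array(p["camera_matrix"])
    if n=="wrist":
        s=observe(); T=np.eye(4); T[:3,:3]=R.from_quat(s["tool_rot"]).as_matrix(); T[:3,3]=s["ee_pos"]
        return K, T@np.array(p["tool_from_camera"])
    M=np.eye(4); M[:3,:3]=cv2.Rodrigues(np.array(p["rvec"],float))[0]; M[:3,3]=np.ravel(p["tvec"])
    return K,np.linalg.inv(M)
def grab(n,f=None):
    K,T=cam(n); im,d=grab_frame(n)
    if f: cv2.imwrite("pics/%s.png"%f,im[:,:,::-1])
    np.savez("pics/%s.npz"%n,im=im,d=d,K=K,T=T); return im,d,K,T
def load(n):
    z=np.load("pics/%s.npz"%n); return z["im"],z["d"],z["K"],z["T"]
def pt(K,T,d,u,v):
    z=np.median([x for x in d[v-1:v+2,u-1:u+2].ravel() if x>0] or [0]); 
    return (T@np.append(np.linalg.inv(K)@[u,v,1]*z,1))[:3]
def cloud(K,T,d):
    v,u=np.mgrid[:480,:640]; P=np.stack([(u-K[0,2])/K[0,0]*d,(v-K[1,2])/K[1,1]*d,d],-1)
    return P@T[:3,:3].T+T[:3,3]
def proj(K,T,P):
    q=(np.linalg.inv(T)@np.append(P,1))[:3]; q=K@q; return q[:2]/q[2]
E
python3 - <<'E'
from h import *
for n in ("scene","side"):
    im,d,K,T=grab(n,n+"0"); print(n,T[:3,3],T[:3,2])
s=observe();print(s)
E
```

```text
scene [1.073728   0.42951628 0.61419773] [-0.66004091 -0.52298617 -0.53928792]
side [ 0.31616389 -0.54017253  0.83566138] [ 0.27152687  0.62303412 -0.73355412]
{'t': 0.1, 'joint_pos': array([ 1.08629194e+00,  9.18100535e-02,  1.23174736e+00,  3.06730255e-05,
        1.81981263e+00, -5.67316859e-02]), 'qd': array([ 0.00040594, -0.00367809, -0.00374119, -0.0019922 ,  0.00065009,
        0.00113658]), 'effort': array([ 2.15219705e-03, -4.60215926e+01, -4.19221509e+01, -1.63030404e-04,
        1.05639143e-02, -2.78003984e-05]), 'ee_pos': array([0.24880069, 0.54571015, 0.23025831]), 'tool_rot': array([ 2.12255521e-01,  9.77213796e-01, -8.52375461e-04, -2.51897405e-04]), 'ft_force': array([-0.94397363,  0.17979422, -1.33447591]), 'ft_torque': array([ 0.038116  , -0.02849037,  0.03360147]), 'width': 0.9972714322643513}
```

View pics/scene0.png

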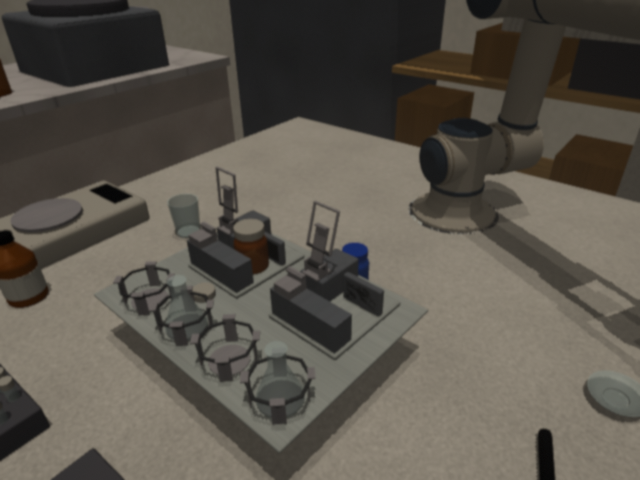

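View pics/side0.png

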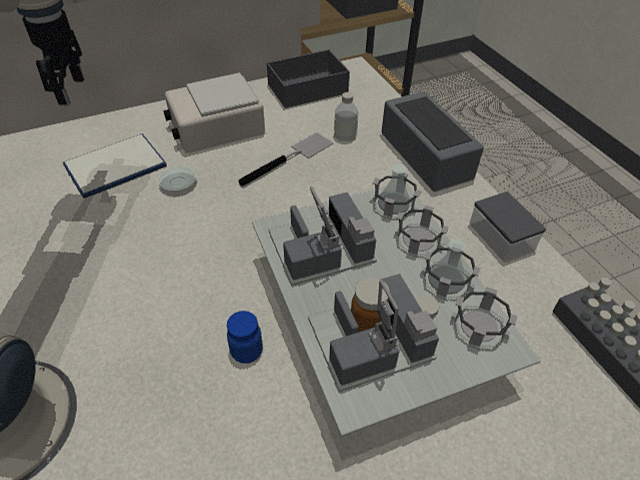

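The jar clamp is the one at scene (235,250) and side (375,325), with an amber jar inside. The spare, which is empty, is at scene (325,285) and side (325,240). The blue look-alike is off the platform at scene (355,260) and side (245,337). Next is a close crop with a height-coded top view.

```bash
python3 - <<'E'
from h import *
im,d,K,T=load("side")
c=cv2.resize(im[250:410,290:460],None,fx=3.5,fy=3.5,interpolation=cv2.INTER_CUBIC)[:,:,::-1]
P=cloud(K,T,d)
pl=[pt(K,T,d,u,v) for u,v in [(360,410),(500,365),(290,270),(440,340)]]; print("platform",np.round(pl,4))
for u,v in [(352,345),(412,300),(345,310),(370,290),(421,323),(380,292),(387,325)]: print((u,v),np.round(pt(K,T,d,u,v),4))
im2,d2,K2,T2=load("scene")
P2=cloud(K2,T2,d2)
# top-down height map, 1mm px
x0,y0=.35,-.35
H=np.zeros((600,500,3),np.uint8)
allP=np.vstack([P[d>0],P2[d2>0]]); col=np.vstack([im[d>0],im2[d2>0]])
o=np.argsort(allP[:,2]); allP=allP[o]; 
zz=np.clip((allP[:,2]-.0)/.25*255,0,255).astype(np.uint8)
C=cv2.applyColorMap(zz.reshape(-1,1),cv2.COLORMAP_JET)[:,0]
i=((allP[:,0]-x0)*1000).astype(int); j=((allP[:,1]-y0)*1000).astype(int)
m=(i>=0)&(i<500)&(j>=0)&(j<600)
H[599-j[m],i[m]]=C[m]
cv2.imwrite("pics/top.png",H); cv2.imwrite("pics/crop.png",c)
E
```

```text
platform [[ 0.5201 -0.2519  0.0972]
 [ 0.7537 -0.2739  0.0992]
 [ 0.5179  0.0156  0.1243]
 [ 0.6935 -0.1973  0.0978]]
(352, 345) [ 0.5391 -0.1799  0.1565]
(412, 300) [ 0.6629 -0.1446  0.1573]
(345, 310) [ 0.5572 -0.1191  0.1566]
(370, 290) [ 0.5959 -0.123   0.1922]
(421, 323) [ 0.6457 -0.1953  0.1719]
(380, 292) [ 0.5821 -0.1687  0.2495]
(387, 325) [ 0.5801 -0.2003  0.2126]
```

View pics/crop.png

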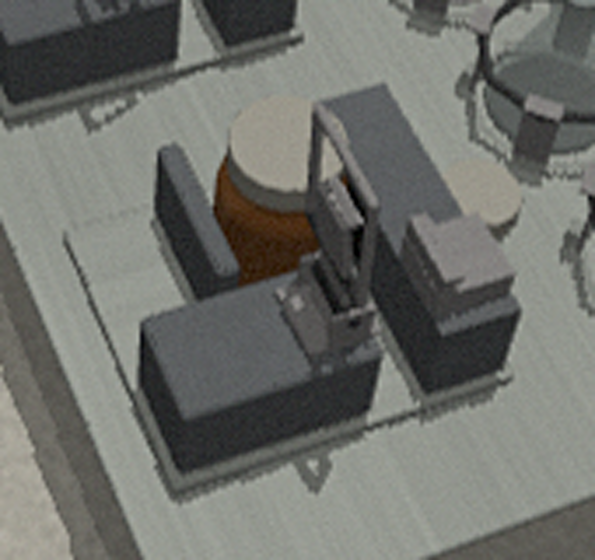

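View pics/top.png

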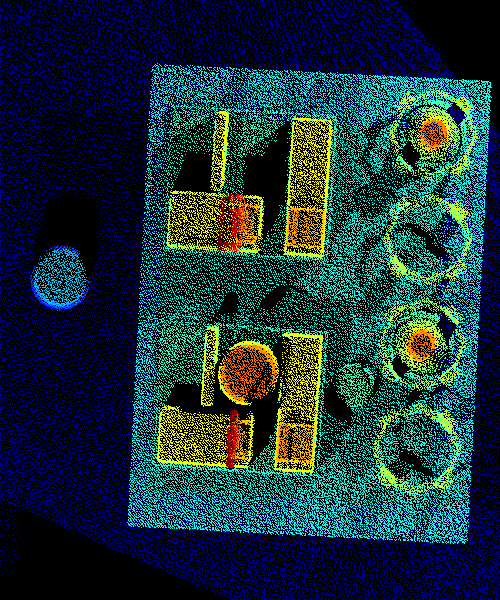

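The crop confirms the choice: amber jar with white lid, and the clamp's bail stands upright at side (380,300). The top map gives a yaw of about -0.066. Next I'll fit the clamp frame.

```bash
python3 - <<'E'
from h import *
a=[load("side"),load("scene")]
Ps=[cloud(K,T,d)[d>0] for im,d,K,T in a]
yaw=-.066; Rz=R.from_euler('z',-yaw).as_matrix()
def q(v): return np.round(np.percentile(v,[1,50,99])*1000,1)
for n,P in zip(("side","scene"),Ps):
    L=(P-[.587,-.157,.098])@Rz.T
    near=(abs(L[:,0])<.1)&(abs(L[:,1])<.1)
    L=L[near]; print(n,len(L))
    b=L[(L[:,2]>.05)&(L[:,2]<.066)]; f=b[(b[:,0]<.02)&(b[:,1]<0)]; s=b[b[:,0]>.03]
    print("fixed top x,y,z",q(f[:,0]),q(f[:,1]),q(f[:,2])); print("slide",q(s[:,0]),q(s[:,1]),q(s[:,2]))
    k=L[(L[:,2]>.066)&(L[:,0]>.03)&(L[:,1]<0)]; print("keeper",q(k[:,0]),q(k[:,1]),q(k[:,2]))
    for z0,z1 in ((.085,.105),(.105,.125),(.125,.14),(.14,.155),(.155,.2)):
        m=L[(L[:,2]>z0)&(L[:,2]<z1)&(L[:,1]<0.005)&(L[:,0]<.03)]; 
        if len(m): print("bail/lever",z0,len(m),q(m[:,0]),q(m[:,1]),q(m[:,2]))
    j=L[(L[:,2]>.088)&(L[:,1]>.012)&(L[:,0]>-.03)]
    print("lid",q(j[:,0]),q(j[:,1]),q(j[:,2]))
    pl=L[(L[:,2]<.012)&(L[:,2]>.005)]; print("plate",q(pl[:,0]),q(pl[:,1]),q(pl[:,2]))
E
```

```text
side 16000
fixed top x,y,z [-75.7 -36.4  13.1] [-60.  -38.7  -8.9] [50.7 58.5 63.9]
slide [41.4 60.9 79.9] [-60.2  12.2  72.1] [50.8 58.6 64.8]
keeper [42.7 58.7 79.1] [-51.4 -37.3 -16.7] [66.5 74.3 87.6]
bail/lever 0.085 80 [-3.5 -1.9  1.6] [-59.5 -37.  -10.6] [ 86.2 100.3 104.9]
bail/lever 0.105 141 [-5.9 -2.8  0.8] [-60.1 -41.8  -8.8] [105.2 113.6 124.6]
bail/lever 0.125 107 [-7.8 -4.5  0.6] [-60.4 -39.1  -8.7] [125.2 133.1 139.9]
bail/lever 0.14 154 [-8.1 -3.7  1.4] [-60.5 -34.5 -10.5] [140.1 142.4 154.5]
bail/lever 0.155 177 [-6.6 -4.9 -1.3] [-60.5 -37.2  -8.9] [155.6 173.5 176.2]
lid [-16.7   4.1  34.1] [12.8 33.4 57.1] [88.9 93.5 96.1]
plate [-79.7 -49.3  77.6] [-64.2  13.8  76.5] [ 5.3  8.6 11.6]
scene 8040
fixed top x,y,z [-74.3 -38.6  18.1] [-55.8 -32.6  -4.3] [50.4 59.1 64.6]
slide [31.9 64.6 80.8] [-51.4  31.9  76.3] [50.4 59.3 65.4]
keeper [43.5 58.9 79.5] [-48.4 -25.3 -12.6] [66.3 74.8 87.5]
bail/lever 0.085 116 [-2.8  2.3  5.3] [-52.  -25.9  -5.9] [ 85.4  95.9 104.9]
bail/lever 0.105 170 [-3.7 -0.2  2.7] [-56.6 -28.1  -4.3] [105.2 114.8 124.5]
bail/lever 0.125 111 [-5.6 -2.   0.9] [-56.1 -28.2  -4.1] [125.1 132.  139.9]
bail/lever 0.14 87 [-7.8 -1.8  2.5] [-56.3 -28.1  -4.3] [140.6 143.3 154.1]
bail/lever 0.155 110 [-6.1 -2.8 -0.2] [-56.  -25.8  -3.9] [155.4 172.  176. ]
lid [-14.6  12.6  35.4] [13.5 40.  61.8] [88.4 93.9 95.6]
plate [-78.2  16.7  85.5] [-55.1  67.2  82. ] [ 5.2  8.9 11.8]
```

Call:
send_rows([
  [[0,0,-1,0,0,-1,0],[0,0,-1,0,0,-1,0],[0,0,-1,0,0,-1,0],[0,0,-0.4,0,0,-1,0],[0,0,0,0,0,-1,0]],
], force=40)

```text
t: 0.6
ee_pos: [0.2483, 0.5447, 0.3638]
tool_rot: [0.033, 0.999, -0.007, -0.003]
ft_force: [-0.2, -0.1, -0.7]
width: 0.142
```

Call:
send_rows([
  [[-0.45,-1,0,0,0,0,0],[-0.45,-1,0,0,0,0,0],[-0.45,-1,0,0,0,0,0],[-0.45,-1,0,0,0,0,0],[-0.45,-1,0,0,0,0,0],[-0.45,-1,0,0,0,0,0],[-0.45,-1,0,0,0,0,0],[-0.45,-1,0,0,0,0,0]],
])

```text
t: 1.4
ee_pos: [0.374, 0.2102, 0.3609]
tool_rot: [0.027, 1.0, -0.011, -0.007]
ft_force: [0.6, 0.1, 0.1]
width: 0.001
```

Call:
send_rows([
  [[-0.45,-1,0,0,0,0,0],[-0.45,-1,0,0,0,0,0],[-0.45,-1,0,0,0,0,0],[-0.45,-1,0,0,0,0,0],[-0.45,-1,0,0,0,0,0],[-0.45,-1,0,0,0,0,0],[-0.45,-1,0,0,0,0,0]],
])

```text
t: 2.1
ee_pos: [0.4862, -0.089, 0.3634]
tool_rot: [0.026, 1.0, -0.011, -0.008]
ft_force: [0.9, 2.0, 0.2]
width: 0.008
```

Call:
send_rows([
  [[-0.4,-0.8,0,0,0,0,0],[-0.4,-0.8,0,0,0,0,0],[-0.3,-0.75,0,0,0,0,0],[0,0,0,0,0,0,0],[0,0,0,0,0,0,0]],
])

```text
t: 2.6
ee_pos: [0.5264, -0.1954, 0.3593]
tool_rot: [0.031, 0.999, -0.01, -0.012]
ft_force: [0.5, 0.5, -0.1]
width: -0.004
```

```bash
python3 - <<'E'
from h import *
im,d,K,T=grab("wrist","w1"); s=observe(); print(s["ee_pos"],s["tool_rot"])
P=cloud(K,T,d)[d>0]
yaw=-.066; Rz=R.from_euler('z',-yaw).as_matrix()
L=(P-[.588,-.1545,.098])@Rz.T
L=L[(abs(L[:,0])<.1)&(abs(L[:,1])<.1)]
q=lambda v: np.round(np.percentile(v,[1,50,99])*1000,1)
for z0,z1 in ((.085,.105),(.105,.125),(.125,.142),(.145,.165),(.165,.185)):
    m=L[(L[:,2]>z0)&(L[:,2]<z1)&(L[:,1]<0.002)&(L[:,0]<.03)&(L[:,0]>-.04)]
    if len(m): print(z0,len(m),q(m[:,0]),q(m[:,1]),q(m[:,2]))
k=L[(L[:,2]>.066)&(L[:,2]<.09)&(L[:,0]>.035)&(L[:,1]<0)]; 
if len(k): print("keeper",q(k[:,0]),q(k[:,1]),q(k[:,2]))
f=L[(L[:,2]>.05)&(L[:,2]<.066)&(L[:,0]<.0)&(L[:,1]<0)]
if len(f): print("fixed",q(f[:,0]),q(f[:,1]),q(f[:,2]))
E
```

```text
[ 0.52640093 -0.19520233  0.35902684] [ 0.03032537  0.99942461 -0.00963586 -0.01174625]
0.085 262 [-4.8 -3.2 -1.3] [-56.6 -32.2  -9.9] [ 86.   99.2 105. ]
0.105 506 [-6.9 -4.5  0.4] [-59.3 -33.4  -7.8] [105.1 111.5 124.4]
0.125 262 [-9.2 -7.3 -3.2] [-59.5 -27.   -7.6] [125.2 132.1 142. ]
0.145 103 [-7.3 -6.  -3.9] [-59.  -10.2  -7.4] [145.2 155.7 164.9]
0.165 199 [-7.9 -6.4 -3.6] [-19.9 -12.6  -7.5] [165.2 174.8 176.9]
fixed [-76.9 -41.1  -0.9] [-59.2 -33.5  -8.1] [54.6 59.6 63.6]
```

View pics/w1.png

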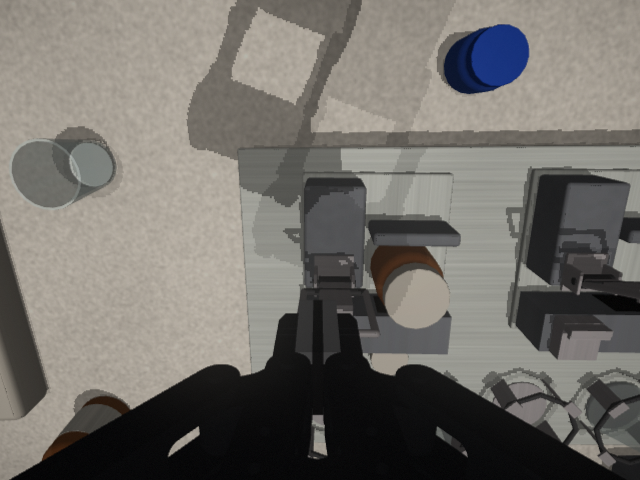

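Wrist view: the bail's legs flank the closed fingers at about (345,300), the jar is at (415,290) and the spare is to the right. Latch centre is at y≈-0.188 world and the bar at about (0.580, -0.188, 0.270). Now descending behind the bar.

Call:
send_rows([
  [[0,0.19,0.9,0,0,0,0],[0,0,0.9,0,0,0,0],[0,0,0.85,0,0,0,0],[0,0,0,0,0,0,0]],
])

```text
t: 3.05
ee_pos: [0.524, -0.185, 0.2518]
tool_rot: [0.028, 1.0, -0.01, -0.01]
ft_force: [-0.3, -0.3, -0.7]
width: 0.002
```

Call:
send_rows([
  [[-0.5,0,0,0,0,0,0],[-0.3,0,0,0,0,0,0],[-0.25,0,0,0,0,0,0],[-0.25,0,0,0,0,0,0],[-0.25,0,0,0,0,0,0],[-0.25,0,0,0,0,0,0],[-0.25,0,0,0,0,0,0]],
])

```text
t: 3.75
ee_pos: [0.6098, -0.1842, 0.2663]
tool_rot: [0.025, 1.0, -0.012, -0.002]
ft_force: [0.0, 0.4, 0.3]
width: -0.0
```

```bash
python3 - <<'E'
from h import *
im,d,K,T=grab("side")
cv2.imwrite("pics/s1.png",cv2.resize(im[240:400,290:480],None,fx=3.5,fy=3.5)[:,:,::-1])
E
```

```text
(no output)
```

View pics/s1.png

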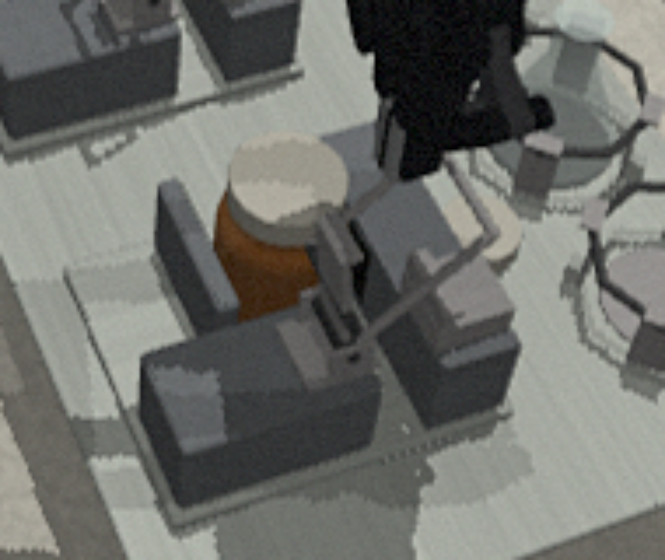

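The crop shows the bail past vertical and away from the finger, with its crossbar at crop (470,200) still falling towards the keeper. I'll let it fall and centre the tool in y.

Call:
send_rows([
  [[0,-0.15,0,0,0,0,0],[0,0,0,0,0,0,0],[0,0,0,0,0,0,0],[0,0,0,0,0,0,0],[0,0,0,0,0,0,0]],
])

```text
t: 4.3
ee_pos: [0.6104, -0.19, 0.2703]
tool_rot: [0.024, 1.0, -0.013, 0.001]
ft_force: [0.2, -0.2, 0.0]
width: 0.003
```

```bash
python3 - <<'E'
from h import *
im,d,K,T=grab("side")
cv2.imwrite("pics/s2.png",cv2.resize(im[240:400,290:480],None,fx=3.5,fy=3.5)[:,:,::-1])
E
```

```text
(no output)
```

View pics/s2.png

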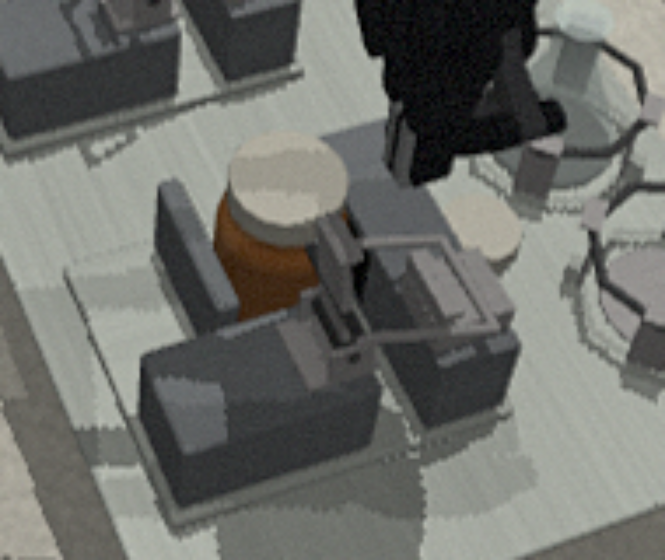

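The bail now lies around the keeper on its ledge, with the crossbar at crop (475,290). Next I'll lower the finger in front of the lever, between the legs.

Call:
send_rows([
  [[0,0,0.6,0,0,0,0],[0,0,0.6,0,0,0,0],[0,0,0,0,0,0,0]],
])

```text
t: 4.65
ee_pos: [0.6104, -0.1913, 0.2224]
tool_rot: [0.024, 1.0, -0.013, 0.002]
ft_force: [0.4, 1.0, -0.7]
width: -0.001
```

Call:
send_rows([
  [[0.4,0,0,0,0,0,0],[0.25,0,0.02,0,0,0,0],[0.25,0,0.08,0,0,0,0],[0.2,0,0.12,0,0,0,0]],
])

```text
t: 5.05
ee_pos: [0.5662, -0.1893, 0.2168]
tool_rot: [0.024, 1.0, -0.014, 0.004]
ft_force: [1.1, -0.3, 0.8]
width: 0.001
```

Call:
send_rows([
  [[0.25,0,0.2,0,0,0,0],[0.2,0,0.25,0,0,0,0],[0.15,0,0.25,0,0,0,0],[0.1,0,0.2,0,0,0,0]],
])

```text
t: 5.45
ee_pos: [0.5395, -0.1895, 0.1877]
tool_rot: [0.024, 1.0, -0.016, 0.011]
ft_force: [0.6, 0.3, 1.2]
width: 0.002
```

Call:
send_rows([
  [[0.05,0,0.15,0,0,0,0],[0.03,0,0.15,0,0,0,0],[0,0,0.12,0,0,0,0]],
])

```text
t: 5.75
ee_pos: [0.5365, -0.19, 0.1719]
tool_rot: [0.024, 1.0, -0.016, 0.012]
ft_force: [-3.0, 1.7, 15.9]
width: 0.003
```

Call:
send_rows([
  [[0,0,0.05,0,0,0,0],[0,0,0.05,0,0,0,0]],
])

```text
t: 5.95
ee_pos: [0.5366, -0.1901, 0.1722]
tool_rot: [0.024, 0.999, -0.017, 0.014]
ft_force: [-4.5, 2.1, 9.1]
width: -0.001
```

Call:
send_rows([
  [[0,0,-0.3,0,0,0,0],[0,0,-0.8,0,0,0,0],[0,0,-1,0,0,0,0],[0.5,0,-1,0,0,0,0],[1,0,-0.3,0,0,0,0],[1,0,0,0,0,0,0],[0,0,0,0,0,0,0]],
])

```text
t: 6.65
ee_pos: [0.4305, -0.1801, 0.312]
tool_rot: [0.023, 1.0, -0.017, 0.012]
ft_force: [1.1, -1.0, 0.6]
width: -0.002
```

```bash
python3 - <<'E'
from h import *
im,d,K,T=grab("side"); im2,d2,K2,T2=grab("scene")
a=cv2.resize(im[190:400,270:480],(480,480)); b=cv2.resize(im2[150:350,170:410],(0,0),fx=2,fy=2)
c=np.zeros((480,800,3),np.uint8); c[:,:480]=a; c[:400,480:]=b[:,:320]
cv2.imwrite("pics/s3.png",c[:,:,::-1])
Rz=R.from_euler('z',.066).as_matrix()
q=lambda v: np.round(np.percentile(v,[1,50,99])*1000,1)
for n,(d,K,T) in dict(side=(d,K,T),scene=(d2,K2,T2)).items():
    L=(cloud(K,T,d)[d>0]-[.588,-.1545,.098])@Rz.T; L=L[(abs(L[:,0])<.1)&(abs(L[:,1])<.1)]
    m=L[(L[:,2]>.063)&(L[:,2]<.1)&(L[:,1]<-.02)&(L[:,1]>-.047)&(L[:,0]<.03)]
    for x in (-62,-52,-42,-32,-12,-5,5):
        k=m[abs(m[:,0]-x*.001)<.005]; print(n,"lever top z at x",x,len(k),q(k[:,2]) if len(k) else "")
    s=L[(L[:,2]>.05)&(L[:,2]<.066)&(L[:,0]>.03)&(L[:,1]>.0)]; print("slide x",q(s[:,0]))
    k=L[(L[:,2]>.066)&(L[:,0]>.03)&(L[:,1]<-.02)&(L[:,1]>-.045)];print("keeper x",q(k[:,0]),q(k[:,2]))
    j=L[(L[:,2]>.088)&(L[:,1]>.012)&(L[:,0]>-.03)];print("lid",q(j[:,0]),q(j[:,1]),q(j[:,2]))
E
```

```text
side lever top z at x -62 68 [66.9 74.2 78. ]
side lever top z at x -52 97 [69.1 72.  75.3]
side lever top z at x -42 94 [70.9 73.3 75.7]
side lever top z at x -32 99 [70.7 74.8 77.9]
side lever top z at x -12 103 [72.4 76.8 81.7]
side lever top z at x -5 130 [72.2 78.6 83.8]
side lever top z at x 5 76 [77.7 81.7 84.4]
slide x [35.5 57.8 75. ]
keeper x [37.8 54.4 74.1] [66.9 74.7 87.9]
lid [-19.    5.8  31.1] [12.6 31.  54.9] [89.  93.4 96.3]
scene lever top z at x -62 44 [67.4 73.2 76.9]
scene lever top z at x -52 32 [68.6 72.3 74.1]
scene lever top z at x -42 32 [69.7 73.4 75.7]
scene lever top z at x -32 37 [71.5 75.2 76.7]
scene lever top z at x -12 29 [73.  77.9 79.4]
scene lever top z at x -5 18 [77.9 79.1 83.7]
scene lever top z at x 5 69 [63.2 81.3 84.3]
slide x [31.4 57.7 75.5]
keeper x [38.1 55.1 74.7] [67.2 75.  87.8]
lid [-17.1  10.3  32.6] [13.4 38.2 59.4] [88.2 93.8 95.8]
```

View pics/s3.png

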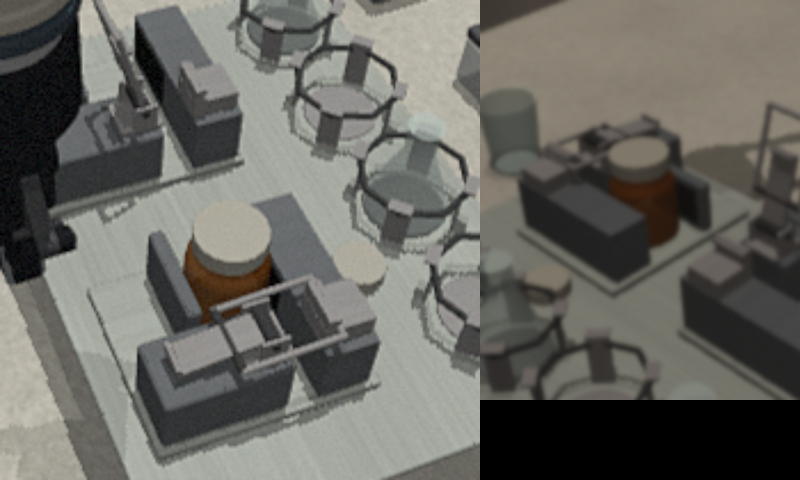

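```bash
python3 -c "
from station import *
print(sign_off())"
```

```text
the job is handed in; nothing more can be done
None
```

The clamp holding the jar is latched and I've handed the job in, at about 6.7 s on the robot's clock. I swung the bail over with the shut fingers until it dropped onto the ledge behind the keeper. I then pressed the lever down past centre until it stopped moving, with about 16 N at most on the tool.

Last checks, with the arm clear of everything:
- **Lever:** it slopes down towards its end by about 0.14 rad past level, which is the 1.70 stop within measuring error.
- **Sliding half:** the keeper and sliding half moved in by about 4 mm (side camera), matching a closed latch.
- **Jar:** it is standing in its clamp, with its lid at the same height as before.
- **Spare clamp:** I never touched it, and its lever is still up in the last pictures.

The side and scene cameras disagreed by 2–4 mm, so I took the sideways position from the wrist view. The tool also drifted upward by about 14 mm while pushing the bail. I corrected for that before pressing the lever. No check failed.

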